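# Seat a taper-shank arbor in its sleeve and rack it

## Task

Take the arbor out of its black holder, put its tapered shank into the sleeve that stands in the steel setting stand, and press or tap it fully home, so that its flange sits on the sleeve's top face and friction alone holds the two together; a taper only locks if it is set firmly, so once the flange is down give it a push or tap of at least 20 N, but never more than 45 N. Then lift the pair by the arbor alone, without the gripper touching the sleeve, and stand it upright in the empty pocket of the blue rack, and let go. Leave the other tools alone.

Things in the scene. Friction and masses are not known exactly. Their poses are not given: they have to be found in the camera images.
- arbor_nose (a point): The arbor: a loose steel tool holder, 0.2 to 0.33 kg, 102 mm high, upright, shank down. Its top half is a plain round nose, 26 mm in diameter and 50 mm high: the part to grip. This point is the nose's centre, on the axis: 25 mm below the arbor's top, 25 mm above the flange's upper face, 77 mm above the shank's tip. z points along the axis to the nose end.
- arbor_shoulder (a point): Centre of the underside of the arbor's dark flange (46 mm in diameter, 8 mm thick), 33 mm below arbor_nose on the axis; z as there. Below it the tapered shank, 44 mm long, narrows from 22 mm to 14 mm, with a chamfered 9 mm tip. Home means that this face lies on the sleeve's top face.
- sleeve_mouth (a point): Centre of the top face of the sleeve; z points up out of its bore. In its bore (38 mm) four sprung steel jaws form a socket matching the shank, 18 mm wide at its mouth, 3 mm below the top face. The shank drops in freely until about 15 mm remain; then the jaws spread and resistance grows to 6 to 12 N (hidden friction) until the flange meets the top face, a hard stop.
- sleeve_foot (a point): Centre of the underside of the sleeve, 56 mm below sleeve_mouth; z points up its axis. The sleeve is a loose dark steel tube, 50 mm in diameter, 56 mm high, 0.28 kg, standing in the stand's recess. Once the shank is home its jaws grip by friction, enough to carry the sleeve.
- holder: The arbor's holder, a fixed black plastic block 80 x 80 x 50 mm with a 26 mm hole right through it, in which the arbor's shank hangs with 2 mm of play, its flange resting on the block's top. Origin: centre of the underside, on the table.
- stand: The setting stand, a fixed dark steel block 100 x 100 x 25 mm with a round recess 54 mm wide and 12 mm deep in its middle, where the sleeve stands (2 mm play all round). Origin: centre of the underside, on the table.
- rack: The tool rack, a fixed blue block 100 x 190 x 30 mm (x, y, z) with two round pockets 58 mm wide and 18 mm deep, 90 mm apart along its y axis; a short tool stands in the one at +y, the other is empty. Origin: centre of the underside, on the table.
- pocket (a point): Centre of the floor of the rack's empty pocket, 12 mm above the table and 18 mm below the rack's top; the sleeve (50 mm) fits in with 4 mm of play all round.
- holder2: Bystander: a loose short steel tool holder, 51 mm in diameter, 57 mm high, standing in the rack's other pocket. Origin: centre of its underside.
- spanner: Bystander: an open-ended spanner 160 mm long lying flat on the bench, away from the work. Origin: underside.
- stud: Bystander: a loose brass pull stud, 24 mm in diameter, 40 mm high, standing on the bench. Origin: centre of its underside.
Things that resemble listed ones, but are neither listed nor needed, are in the scene too. What is shaped like the part that bears sleeve_mouth but yellow is not meant.

How it is judged:
By the outcome, as a careful person would: the job done as asked, in the order asked, and still so for the second after the job is handed in, with the robot touching nothing.
It also fails if it takes over 51 s, if anything falls off the work surface, if the arm or the gripper's body presses on something with over 40 N, if the wrist force passes 120 N, or if a joint passes its speed limit or range.

## Robot

A 7-joint arm with a two-finger parallel gripper is mounted at the origin on the work surface. World frame = base frame: x ahead of the robot, y to its left, z up, the work surface at z = 0. Lengths are in m, angles in rad, forces in N, time in s.
With the tool pointing down it reaches from about 0.4 to 0.85 m from the base axis. Payload 4.4 kg.
Tool frame: the origin (TCP) lies midway between the tips of the shut fingers; the grasp point (between the pads) lies 19 mm behind it; y points along the fingers, x is the direction in which the jaws open and shut, and the axes are right-handed (so a half turn about y gives the same grasp; the last joint's range is limited). The gripper opens to 94 mm and grips with 3 to 60 N. Pads are 16 mm wide; open, the fingers measure 119 mm over their backs; the gripper's body (75 mm by 177 mm) begins 78 mm behind the grasp point.
Start: joints at [-1.341, 0.628, 0.038, 1.517, -0.027, 0.996, -0.02], TCP at [0.189, 0.622, 0.205] pointing down, gripper open.
Joint ranges: [-3.06, 3.06], [-0.37, 2.12], [-1.25, 1.32], [0.18, 2.47], [-1.1, 4.24], [0.23, 1.98], [-2.94, 2.94]. Speed limits (rad/s): [2.57, 2.57, 3.14, 3.14, 3.14, 3.14, 3.14].

## Interface

Orientations are given as a 3x3 rotation matrix whose columns are the frame's x, y, z axes.
In Python, from cell import get_state, imaging, workorder gives the robot as it stands.
- The arm moves only by the tool jog_arm, never from a script. Its argument "plan" is one flat list of numbers, 4 for each row, row after row: the shift along the tool's x, y, z as a fraction of full scale, then the turn about the tool's y as a fraction of full scale. A call has exactly 10 rows; each row shifts and turns the commanded pose from where the row before left it, along the tool's axes as they then stand; what a row does not reach is not made up. Full scale, the value 1, is 0.03 m for a shift and 6 degrees for a turn. A row lasts 1/12 s, in which the tool goes at most 41.7 mm and 7.16 degrees, less where a joint would pass 70% of its speed; a pose out of reach is approached as far as the arm can. A call with a number of a shift or a turn outside -1 to 1 is refused whole. A call with a gripper value outside its range is refused whole. "jaw" is the opening, from 0 (shut) to 1 (fully open), set as the call begins (left out, the last holds). The fingers move at their own pace and stop on an object; "grip_force" is the grip in N (left out, the last holds). Time passes only in rows, so rows that do not move let the fingers close, or fill a call up. It gives the time, the measured TCP pose, the force and the opening at its end, in the units of the state.
- get_state(): the state, without advancing time (a new reading comes with each control period).
- imaging.snapshot(name): name is "scene" or "top" or "wrist"; returns a dict with "color" (384x512x3 uint8, red, green, blue), "fx", "fy", "cx", "cy" (pixels), "rvec" (rotation vector, rad) and "tvec" (3), from world to camera coordinates, as OpenCV has them. Camera axes: x right, y down, z forward; pixel columns grow to the right and rows downward; lengths in m; the calibration is good to about 2 mm. A picture is of the moment at which its call begins. There is no depth.
- workorder.finish_job(): hands the job in, once; it reports no verdict.
Trained networks look in a picture, given as the dict that the camera call returned (one of the last four; its "shot" number tells which), for a name from the list of things; names that differ only in an ending like _2 or _b are one class to them, and where a whole thing is asked for, a point or a joint stands for the part that bears it (a point fixed in the world has none). Each returns a list of dicts, best first, with "confidence" (0 to 1); they miss things now and then, are a little off and sometimes report something else, mostly with a low value. They report only what shows in the picture. A call takes as long as a camera call. They do not tell look-alikes from the thing itself.
- imaging.find_in(picture, target): "xyz" ([x, y, z] in m, in world coordinates, good to about 4 mm: the middle of the surface that is visible of it).
- imaging.regions_of(picture, target): "pixels" (384x512 bool, what is visible of it).
- imaging.pinpoint(picture, target): "xyz" ([x, y, z] in m, in world coordinates, good to about 4 mm: a listed point, or the origin of a listed thing).
The state is a dict: "clock": time; "joint_pos": joint angles; "joint_vel": joint speeds; "joint_torque": joint torques, N m; "ee_pos": TCP position; "orientation": TCP orientation; "contact_force": force on the tool from outside, world axes, zero at the start; "wrist_torque": the same for the moment, N m; "gripper_width": finger opening in m.
Only numpy, scipy, OpenCV 4.12 (cv2) and the standard library are available. Lean on these libraries where they do the work, as an engineer would, in place of code of your own. Each camera call takes 0.05 s, during which the arm holds its last target. There are 200 camera calls.

## Working session

There is one attempt and no reset: what is moved stays moved. The work goes in short steps, Python scripts to look and compute and a tool call to move; the robot and the scene stay as the last step left them, time stands still between calls to the robot, and variables do not carry over. Pictures are saved under pics/ and viewed, about 8 in all and at most 12, crops included, and the job is handed in when it is done.

Besides the shell and the picture viewer there is one more tool, called after "Request:" as a command line: name --argument value ..., lists and objects as JSON in quotes. jog_arm: Moves the arm, as the interface text tells. Its arguments: {"type":"object","properties":{"plan":{"type":"array"},"jaw":{"type":"number"},"grip_force":{"type":"number"}},"required":["plan"]}

```bash
mkdir -p pics
cat > h.py <<'E'
import numpy as np,cv2
from cell import get_state,imaging,workorder
def save(p,n,crop=None,s=1):
    im=p["color"][:,:,::-1]
    if crop: im=im[crop[1]:crop[3],crop[0]:crop[2]]
    cv2.imwrite("pics/"+n,cv2.resize(im,None,fx=s,fy=s,interpolation=cv2.INTER_CUBIC))
def proj(p,X):
    K=np.array([[p["fx"],0,p["cx"]],[0,p["fy"],p["cy"]],[0,0,1]])
    return cv2.projectPoints(np.array([X],float),np.array(p["rvec"]),np.array(p["tvec"]),K,None)[0].ravel()
def ray(p,u,v,z):
    R=cv2.Rodrigues(np.array(p["rvec"],float))[0];t=np.array(p["tvec"],float).ravel()
    d=R.T@np.array([(u-p["cx"])/p["fx"],(v-p["cy"])/p["fy"],1]);c=-R.T@t
    return c+d*(z-c[2])/d[2]
E
python3 - <<'E'
from h import *
a=imaging.snapshot("scene");b=imaging.snapshot("top")
im=np.hstack([a["color"],b["color"]])
save(a,"scene.png",None,1.5);save(b,"top.png",None,1.5)
for n,p in(("scene",a),("top",b)):
    R=cv2.Rodrigues(np.array(p["rvec"],float))[0];print(n,"cam",-R.T@np.array(p["tvec"]).ravel(),p["fx"])
    for t in["arbor_nose","arbor_shoulder","sleeve_mouth","sleeve_foot","holder","stand","rack","pocket","holder2","stud","spanner"]:
        for r in imaging.pinpoint(p,t)[:3]: print(n,t,np.round(r["xyz"],4),round(r["confidence"],2),proj(p,r["xyz"]).round())
s=get_state();print(s["clock"],s["ee_pos"],np.round(s["orientation"],3),s["contact_force"],s["gripper_width"])
E
```

```text
scene cam [ 1.44678391 -0.06751784  1.24409339] 444.37686442482675
scene arbor_nose [0.4714 0.2117 0.0859] 0.54 [314. 171.]
scene arbor_shoulder [0.4735 0.2143 0.049 ] 0.68 [314. 178.]
scene sleeve_mouth [ 0.5734 -0.016   0.0698] 0.65 [250. 202.]
scene sleeve_mouth [0.45   0.0156 0.0563] 0.54 [256. 176.]
scene sleeve_foot [0.4451 0.0196 0.004 ] 0.77 [257. 184.]
scene sleeve_foot [ 0.5811 -0.0187  0.0137] 0.72 [250. 214.]
scene holder [0.4731 0.2168 0.003 ] 0.85 [313. 186.]
scene holder [ 0.516  -0.1529  0.0155] 0.48 [210. 201.]
scene holder [ 4.991e-01 -1.947e-01  3.000e-04] 0.47 [198. 201.]
scene stand [ 0.5758 -0.0165 -0.0025] 0.57 [250. 215.]
scene rack [ 0.5008 -0.1998  0.    ] 0.71 [196. 202.]
scene pocket [ 0.4957 -0.2409  0.0128] 0.72 [184. 199.]
scene holder2 [0.4731 0.2168 0.003 ] 0.85 [313. 186.]
scene holder2 [ 0.516  -0.1529  0.0155] 0.48 [210. 201.]
scene holder2 [ 4.991e-01 -1.947e-01  3.000e-04] 0.47 [198. 201.]
scene stud [ 0.6408  0.4422 -0.0021] 0.63 [387. 221.]
scene spanner [ 5.205e-01 -4.313e-01 -1.000e-04] 0.74 [129. 211.]
top cam [ 0.29774129 -0.01154768  1.277
[... 542 characters left out ...]
nd [ 0.578  -0.0129  0.0009] 0.79 [261. 179.]
top stand [ 0.5018 -0.1967 -0.0028] 0.22 [324. 209.]
top rack [ 0.506  -0.1978  0.0029] 0.64 [325. 207.]
top rack [ 0.5117 -0.1505  0.0096] 0.34 [309. 204.]
top pocket [ 0.494  -0.2419  0.0098] 0.63 [341. 212.]
top pocket [0.4757 0.2141 0.0502] 0.28 [177. 208.]
top holder2 [0.47   0.2084 0.0013] 0.85 [181. 213.]
top holder2 [ 0.5099 -0.1551  0.0111] 0.67 [310. 205.]
top stud [ 0.6423  0.4457 -0.0044] 0.46 [105. 151.]
top spanner [ 5.210e-01 -4.353e-01  4.000e-04] 0.95 [408. 206.]
1.2 [0.1894735  0.62179256 0.20549481] [[ 0.292  0.    -0.957]
 [ 0.957  0.     0.292]
 [ 0.    -1.     0.   ]] [-0.55153421  0.06914194  0.07848737] 0.09397104944798777
```

View pictures.

View pics/scene.png

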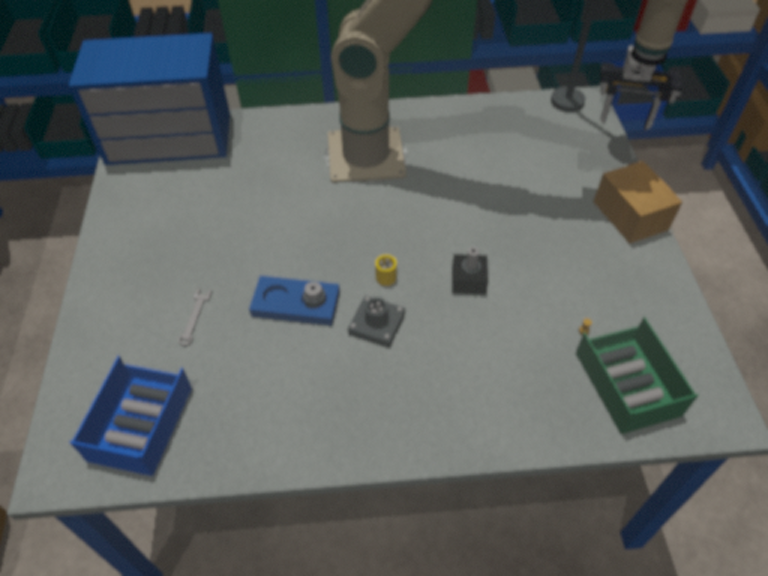

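View pics/top.png

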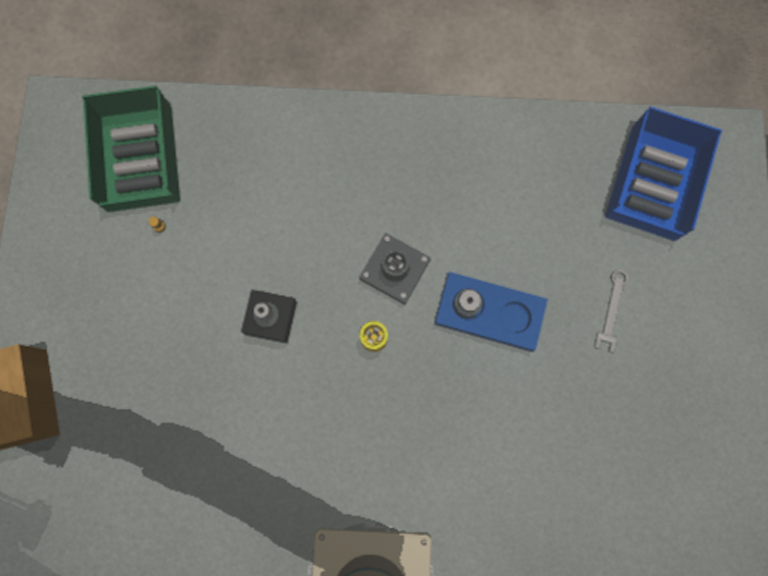

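Run:
```python
from h import *
a=imaging.snapshot("scene");b=imaging.snapshot("top")
for z in(0,.1,.15): print(z,[ray(a,u,v,z)[:2].round(3) for u,v in((430,110),(398,130),(418,138),(452,138),(424,159))],[ray(b,u,v,z)[:2].round(3) for u,v in((13,230),(20,294),(30,230),(38,290))])
c=np.zeros((300,800,3),np.uint8)
A=cv2.resize(a["color"][150:230,170:335,::-1],(400,194));B=cv2.resize(b["color"][145:245,150:375,::-1],(400,178))
A=cv2.resize(a["color"][150:230,170:335,::-1],(780,378),interpolation=2);B=cv2.resize(b["color"][155:237,155:370,::-1],(780,297)[:1]+(210,),interpolation=2)
cv2.imwrite("pics/crop.png",np.vstack([A,B]))
```

```text
0 [array([0.119, 0.763]), array([0.221, 0.6  ]), array([0.272, 0.664]), array([0.284, 0.795]), array([0.381, 0.652])] [array([0.4  , 0.676]), array([0.227, 0.629]), array([0.402, 0.628]), array([0.24 , 0.582])]
0.1 [array([0.226, 0.696]), array([0.319, 0.546]), array([0.366, 0.605]), array([0.378, 0.726]), array([0.467, 0.594])] [array([0.392, 0.622]), array([0.233, 0.579]), array([0.394, 0.578]), array([0.245, 0.535])]
0.15 [array([0.279, 0.663]), array([0.368, 0.519]), array([0.413, 0.576]), array([0.424, 0.691]), array([0.51 , 0.565])] [array([0.388, 0.595]), array([0.236, 0.554]), array([0.39 , 0.553]), array([0.247, 0.512])]
```

View pics/crop.png

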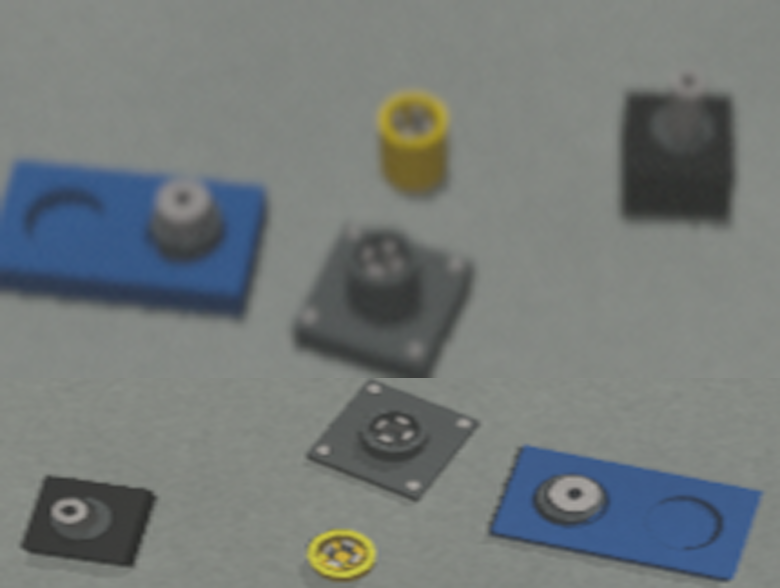

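Request:
jog_arm --plan '[-0.5,0,-0.65,0,-0.5,0,-0.65,0,-0.5,0,-0.65,0,-0.5,0,-0.65,0,-0.5,0,-0.65,0,-0.5,0,-0.65,0,-0.5,0,-0.65,0,-0.5,0,-0.65,0,-0.5,0,-0.65,0,-0.5,0,-0.65,0]' --jaw 1

```text
clock: 2.13
ee_pos: [0.3329, 0.4205, 0.2056]
orientation: [[0.291, 0.0, -0.957], [0.957, 0.0, 0.291], [0.0, -1.0, -0.0]]
contact_force: [0.5, 0.0, 0.5]
gripper_width: 0.0941
```

Request:
jog_arm --plan '[-0.5,0,-0.65,0,-0.5,0,-0.65,0,-0.5,0,-0.65,0,-0.5,0,-0.65,0,-0.5,0,-0.65,0,-0.5,0,-0.65,0,-0.5,0,-0.65,0,-0.5,0,-0.65,0,-0.5,0,-0.65,0,-0.5,0,-0.65,0]'

```text
clock: 2.97
ee_pos: [0.4757, 0.2201, 0.2057]
orientation: [[0.291, 0.0, -0.957], [0.957, 0.0, 0.291], [0.0, -1.0, -0.0]]
contact_force: [0.0, 0.2, -0.3]
gripper_width: 0.0938
```

```bash
cat >> h.py <<'E'
def st():
    s=get_state();print("t",round(s["clock"],2),"tcp",np.round(s["ee_pos"],4),"F",np.round(s["contact_force"],1),"M",np.round(s["wrist_torque"],2),"w",round(s["gripper_width"],4));return s
def need(X):
    s=get_state();print("units",np.round(np.array(s["orientation"]).T@(np.array(X)-s["ee_pos"])/.03,3))
E
python3 - <<'E'
from h import *
s=st();print(np.round(s["orientation"],3),np.round(s["joint_pos"],2))
p=imaging.snapshot("wrist");save(p,"w1.png",None,1.5)
R=cv2.Rodrigues(np.array(p["rvec"],float))[0];print("cam",-R.T@np.array(p["tvec"]).ravel(),R[2])
for t in["arbor_nose","arbor_shoulder","holder","sleeve_mouth"]:
    for r in imaging.pinpoint(p,t)[:2]: print(t,np.round(r["xyz"],4),round(r["confidence"],2),proj(p,r["xyz"]).round())
E
```

```text
t 2.97 tcp [0.4757 0.2201 0.2057] F [ 0.   0.2 -0.3] M [ 0.03 -0.03 -0.09] w 0.0938
[[ 0.291  0.    -0.957]
 [ 0.957  0.     0.291]
 [ 0.    -1.    -0.   ]] [-0.53  0.45  0.06  1.87 -0.04  0.83  0.83]
cam [0.41253596 0.23886353 0.38637156] [ 0.21899447 -0.06637512 -0.97346585]
arbor_nose [0.4707 0.211  0.0842] 0.93 [247. 187.]
arbor_shoulder [0.4723 0.2128 0.0468] 0.59 [250. 181.]
holder [ 0.4725  0.2079 -0.0012] 0.86 [248. 175.]
sleeve_mouth [0.4475 0.0133 0.0577] 0.9 [ 81. 212.]
```

View pics/w1.png

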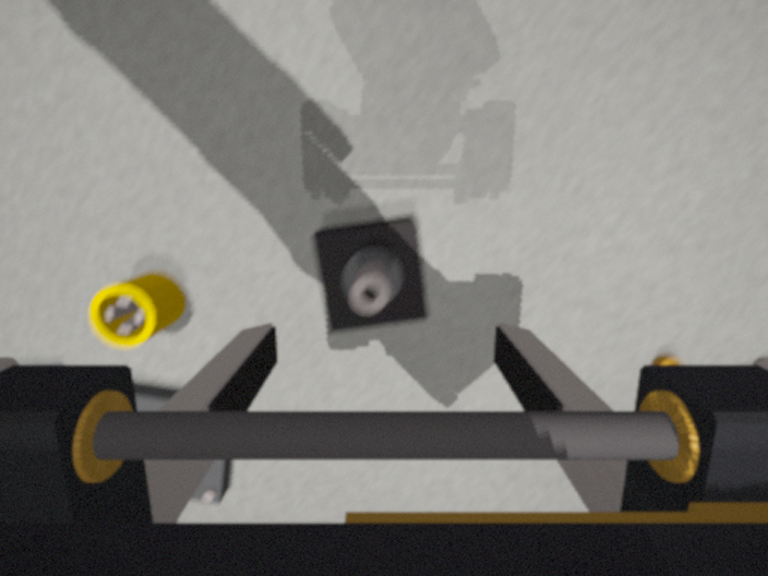

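Run:
```python
from h import *
p=imaging.snapshot("wrist")
print(ray(p,246.3,195.3,.108),ray(p,248.5,187,.058), proj(p,[.474,.213,.108]))
for r in imaging.pinpoint(p,"arbor_nose")[:1]: print(np.round(r["xyz"],4))
p=imaging.snapshot("top")
for r in imaging.pinpoint(p,"arbor_nose")[:1]: print(np.round(r["xyz"],4))
for r in imaging.regions_of(p,"arbor_nose")[:1]: print(np.argwhere(r["pixels"]).mean(0))
need([.4725,.2125,.067])
```

```text
[0.47281912 0.21130465 0.108     ] [0.47522623 0.21142158 0.058     ] [248.31340794 195.92795574]
[0.4737 0.2094 0.0814]
units [-0.328  4.616 -0.031]
```

Request:
jog_arm --plan '[-0.3,0.3,0,0,0,0.5,0,0,0,0.55,0,0,0,0.6,0,0,0,0.6,0,0,0,0.6,0,0,0,0.6,0,0,0,0.5,0,0,0,0.27,0,0,0,0.1,0,0]'

```text
clock: 4.3
ee_pos: [0.4715, 0.2127, 0.0657]
orientation: [[0.291, -0.002, -0.957], [0.957, -0.001, 0.291], [-0.001, -1.0, 0.002]]
contact_force: [-0.7, -0.4, -0.0]
gripper_width: 0.0939
```

Request:
jog_arm --plan '[0,0,0,0,0,0,0,0,0,0,0,0,0,0,0,0,0,0,0,0,0,0,0,0,0,0,0,0,0,0,0,0,0,0,0,0,0,0,0,0]' --jaw 0 --grip_force 15

```text
clock: 5.13
ee_pos: [0.4724, 0.2125, 0.0669]
orientation: [[0.292, -0.0, -0.957], [0.957, -0.0, 0.292], [-0.0, -1.0, 0.0]]
contact_force: [-0.2, 0.9, 0.1]
gripper_width: 0.0307
```

Request:
jog_arm --plan '[0,0,0,0,0,0,0,0,0,0,0,0,0,0,0,0,0,0,0,0,0,-0.05,0,0,0,-0.1,0,0,0,-0.2,0,0,0,-0.2,0,0,0,-0.2,0,0]' --grip_force 60

```text
clock: 5.97
ee_pos: [0.4724, 0.2125, 0.09]
orientation: [[0.292, -0.0, -0.957], [0.957, -0.0, 0.292], [-0.0, -1.0, 0.0]]
contact_force: [-0.2, 0.0, -1.7]
gripper_width: 0.025
```

Request:
jog_arm --plan '[0,-0.4,0,0,0,-0.6,0,0,0,-0.6,0,0,-0.3,-0.6,-0.25,0,-0.6,-0.5,-0.5,0,-0.7,0,-0.6,0,-0.7,0,-0.6,0,-0.7,0,-0.6,0,-0.7,0,-0.6,0,-0.7,0,-0.6,0]'

```text
clock: 6.8
ee_pos: [0.5418, 0.0521, 0.1711]
orientation: [[0.292, 0.0, -0.957], [0.957, 0.0, 0.292], [0.0, -1.0, -0.0]]
contact_force: [-0.0, 0.2, -3.0]
gripper_width: 0.025
```

Request:
jog_arm --plan '[-0.7,0,-0.6,0,-0.5,0,-0.5,0,-0.3,0,-0.4,0,-0.2,0,-0.2,0,-0.1,0,-0.1,0,0,0,0,0,0,0,0,0,0,0,0,0,0,0,0,0,0,0,0,0]'

```text
clock: 7.63
ee_pos: [0.5772, -0.0129, 0.1704]
orientation: [[0.29, -0.0, -0.957], [0.957, 0.0, 0.29], [0.0, -1.0, 0.0]]
contact_force: [-0.1, -0.1, -2.8]
gripper_width: 0.0256
```

Run:
```python
from h import *
s=st()
P=[]
for n in("scene","top","wrist"):
    p=imaging.snapshot(n);P.append(p)
    for t in["arbor_nose","arbor_shoulder","sleeve_mouth","sleeve_foot","stand"]:
        for r in imaging.pinpoint(p,t)[:2]: print(n,t,np.round(r["xyz"],4),round(r["confidence"],2),proj(p,r["xyz"]).round())
u=[cv2.resize(q["color"][y:y+h,x:x+w,::-1],(390,int(390*h/w)),interpolation=2) for q,x,y,w,h in((P[0],200,130,100,110),(P[1],210,110,100,110))]
cv2.imwrite("pics/h1.png",np.hstack(u));save(P[2],"w2.png",None,1.5)
print("need for .577,-.0155");need([.577,-.0155,.15])
```

```text
t 7.63 tcp [ 0.5772 -0.0129  0.1704] F [-0.1 -0.1 -2.8] M [-0.01 -0.02  0.03] w 0.0256
scene arbor_nose [ 0.5777 -0.0123  0.1882] 0.69 [251. 180.]
scene arbor_shoulder [ 0.5744 -0.0151  0.0677] 0.72 [250. 203.]
scene arbor_shoulder [ 0.5773 -0.0113  0.1538] 0.67 [251. 187.]
scene sleeve_mouth [ 0.5742 -0.0196  0.0691] 0.5 [249. 203.]
scene sleeve_mouth [0.4474 0.0146 0.0591] 0.48 [256. 175.]
scene sleeve_foot [ 0.5811 -0.0169  0.0139] 0.7 [250. 214.]
scene sleeve_foot [0.4505 0.0189 0.0039] 0.57 [257. 185.]
scene stand [ 5.759e-01 -1.460e-02  1.000e-04] 0.55 [251. 215.]
wrist arbor_nose [ 0.5783 -0.0165  0.1856] 0.8 [254. 239.]
wrist arbor_shoulder [ 0.5746 -0.0154  0.1536] 0.87 [254. 217.]
wrist sleeve_mouth [ 0.5786 -0.0182  0.0715] 0.91 [253. 196.]
wrist sleeve_foot [0.4427 0.013  0.0014] 0.93 [245.  59.]
wrist sleeve_foot [ 0.5766 -0.0184  0.0118] 0.6 [253. 182.]
need for .577,-.0155
units [-0.054  0.678  0.   ]
```

View pics/h1.png

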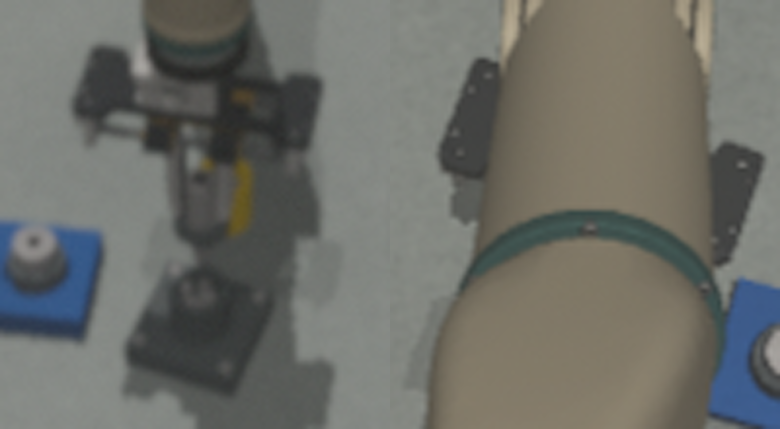

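View pics/w2.png

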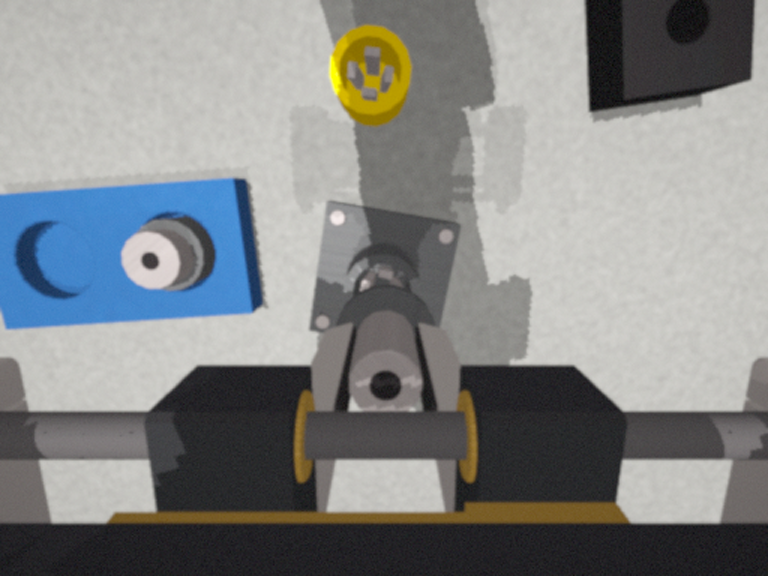

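Run:
```python
from h import *
p=imaging.snapshot("wrist")
print("stand",ray(p,256,186,.025),"arbor top",ray(p,256.7,255.5,.2114),"sleeve top arc back", ray(p,255.7,163,.069))
for t in["sleeve_mouth","stand","pocket","rack","arbor_shoulder","holder2"]:
    for r in imaging.pinpoint(p,t)[:3]: print(t,np.round(r["xyz"],4),round(r["confidence"],2))
print("pocket rim",ray(p,38.5,173,.03),proj(p,[.495,-.2415,.03])*1.5)
```

```text
stand [ 0.57908914 -0.01574925  0.025     ] arbor top [ 0.57721038 -0.01440197  0.2114    ] sleeve top arc back [ 0.5485441  -0.00658087  0.069     ]
sleeve_mouth [0.4474 0.0161 0.0567] 0.64
sleeve_mouth [ 0.5777 -0.0197  0.0731] 0.61
pocket [ 0.4965 -0.2465  0.0133] 0.89
rack [ 0.5056 -0.1999  0.0011] 0.67
rack [ 0.5795 -0.0164  0.0101] 0.34
arbor_shoulder [ 0.5766 -0.0142  0.1521] 0.63
holder2 [ 0.471   0.2105 -0.0019] 0.75
holder2 [ 0.5157 -0.1506  0.0115] 0.62
pocket rim [ 0.4932881  -0.24183802  0.03      ] [ 59.21830914 261.55461527]
```

Request:
jog_arm --plan '[-0.07,0.1,-0.06,0,0,0.2,0,0,0,0.25,0,0,0,0.25,0,0,0,0.25,0,0,0,0.25,0,0,0,0.25,0,0,0,0.2,0,0,0,0.15,0,0,0,0.1,0,0]'

```text
clock: 9.72
ee_pos: [0.5783, -0.0165, 0.1096]
orientation: [[0.292, -0.001, -0.957], [0.957, -0.0, 0.292], [-0.0, -1.0, 0.001]]
contact_force: [-0.9, -0.5, -2.0]
gripper_width: 0.0251
```

Request:
jog_arm --plan '[0,0.05,0,0,0,0.05,0,0,0,0.05,0,0,0,0.05,0,0,0,0.05,0,0,0,0.05,0,0,0,0.05,0,0,0,0.05,0,0,0,0,0,0,0,0,0,0]'

```text
clock: 10.55
ee_pos: [0.5784, -0.0166, 0.0982]
orientation: [[0.292, -0.0, -0.957], [0.957, -0.0, 0.292], [-0.0, -1.0, 0.0]]
contact_force: [-1.3, -0.5, -2.8]
gripper_width: 0.0248
```

Request:
jog_arm --plan '[0,0.04,0,0,0,0.04,0,0,0,0.04,0,0,0,0.04,0,0,0,0.04,0,0,0,0.04,0,0,0,0.03,0,0,0,0.03,0,0,0,0,0,0,0,0,0,0]'

```text
clock: 11.38
ee_pos: [0.5787, -0.0165, 0.0897]
orientation: [[0.292, 0.0, -0.957], [0.957, -0.0, 0.292], [0.0, -1.0, -0.0]]
contact_force: [-2.1, -0.9, 5.9]
gripper_width: 0.0253
```

Request:
jog_arm --plan '[0,0.02,0,0,0,0.02,0,0,0,0.02,0,0,0,0.02,0,0,0,0.02,0,0,0,0,0,0,0,0,0,0,0,0,0,0,0,0,0,0,0,0,0,0]'

```text
clock: 12.22
ee_pos: [0.5789, -0.0165, 0.0871]
orientation: [[0.292, 0.001, -0.957], [0.957, 0.0, 0.292], [0.0, -1.0, -0.001]]
contact_force: [-2.8, -0.6, 8.5]
gripper_width: 0.0252
```

Request:
jog_arm --plan '[0,0,0.02,0,0,0.01,0,0,0,0.01,0,0,0,0.01,0,0,0,0.01,0,0,0,0.01,0,0,0,0,0,0,0,0,0,0,0,0,0,0,0,0,0,0]'

```text
clock: 13.05
ee_pos: [0.5787, -0.0165, 0.0859]
orientation: [[0.292, 0.002, -0.957], [0.957, -0.0, 0.292], [0.0, -1.0, -0.002]]
contact_force: [-2.5, -0.9, 9.2]
gripper_width: 0.0253
```

Request:
jog_arm --plan '[0,0.01,0,0,0,0.01,0,0,0,0.01,0,0,0,0.01,0,0,0,0.01,0,0,0,0,0,0,0,0,0,0,0,0,0,0,0,0,0,0,0,0,0,0]'

```text
clock: 13.88
ee_pos: [0.5788, -0.0165, 0.0858]
orientation: [[0.292, 0.002, -0.957], [0.957, -0.0, 0.292], [0.001, -1.0, -0.002]]
contact_force: [-5.2, 0.5, 19.4]
gripper_width: 0.0254
```

Request:
jog_arm --plan '[0,0.01,0.01,0,0,0.01,0.01,0,0,0.01,0,0,0,0.01,0,0,0,0.01,0,0,0,0,0,0,0,0,0,0,0,0,0,0,0,0,0,0,0,0,0,0]'

```text
clock: 14.72
ee_pos: [0.5789, -0.0165, 0.0857]
orientation: [[0.292, 0.004, -0.956], [0.956, -0.0, 0.292], [0.001, -1.0, -0.004]]
contact_force: [-7.0, 0.2, 29.5]
gripper_width: 0.0252
```

Request:
jog_arm --plan '[0,-0.02,-0.01,0,0,-0.03,-0.01,0,0,-0.03,0,0,0,-0.02,0,0,0,-0.02,0,0,0,0,0,0,0,0,0,0,0,0,0,0,0,0,0,0,0,0,0,0]'

```text
clock: 15.55
ee_pos: [0.5787, -0.0165, 0.0859]
orientation: [[0.292, 0.001, -0.957], [0.957, -0.0, 0.292], [0.0, -1.0, -0.001]]
contact_force: [-2.0, -1.5, 5.7]
gripper_width: 0.0252
```

Run:
```python
from h import *
st();P=[imaging.snapshot("scene"),imaging.snapshot("wrist")]
u=[cv2.resize(q["color"][y:y+h,x:x+w,::-1],(390,int(390*h/w)),interpolation=2) for q,x,y,w,h in((P[0],205,140,90,90),(P[1],190,130,130,130))]
cv2.imwrite("pics/h2.png",np.hstack(u))
```

```text
t 15.55 tcp [ 0.5787 -0.0165  0.0859] F [-2.  -1.5  5.7] M [-0.18  0.5   0.06] w 0.0252
```

View pics/h2.png

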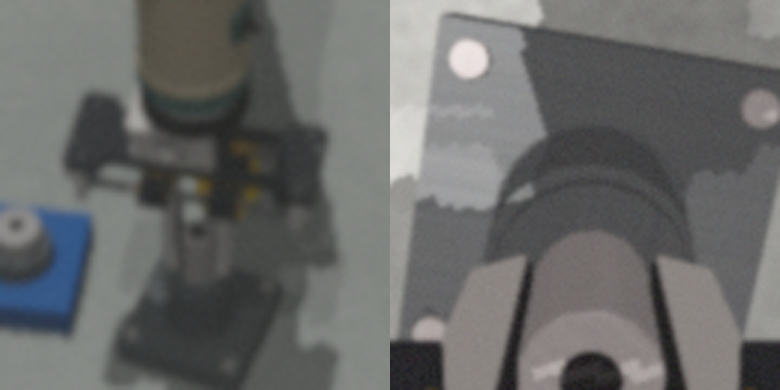

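Request:
jog_arm --plan '[0,-0.05,0,0,0,-0.1,0,0,0,-0.2,0,0,0,-0.3,0,0,0,-0.4,0,0,0,-0.4,0,0,0,-0.4,0,0,0,-0.4,0,0,0,-0.3,0,0,0,-0.2,0,0]'

```text
clock: 16.48
ee_pos: [0.5784, -0.0163, 0.1693]
orientation: [[0.292, 0.001, -0.957], [0.957, 0.0, 0.292], [0.0, -1.0, -0.001]]
contact_force: [0.1, 0.4, -5.1]
gripper_width: 0.0251
```

Run:
```python
from h import *
st();p=imaging.snapshot("scene");save(p,"h3.png",(170,120,300,230),5)
for t in["arbor_nose","arbor_shoulder","sleeve_mouth","sleeve_foot"]:
    for r in imaging.pinpoint(p,t)[:2]: print(t,np.round(r["xyz"],4),round(r["confidence"],2))
```

```text
t 16.48 tcp [ 0.5784 -0.0163  0.1693] F [ 0.1  0.4 -5.1] M [ 0.03 -0.03  0.06] w 0.0251
arbor_nose [ 0.5766 -0.0141  0.1889] 0.63
arbor_shoulder [ 0.579  -0.0177  0.1536] 0.65
sleeve_mouth [0.4494 0.0168 0.0585] 0.67
sleeve_mouth [ 0.5759 -0.0154  0.155 ] 0.62
sleeve_foot [0.4471 0.0176 0.0007] 0.59
sleeve_foot [ 0.5816 -0.0179  0.0979] 0.51
```

View pics/h3.png

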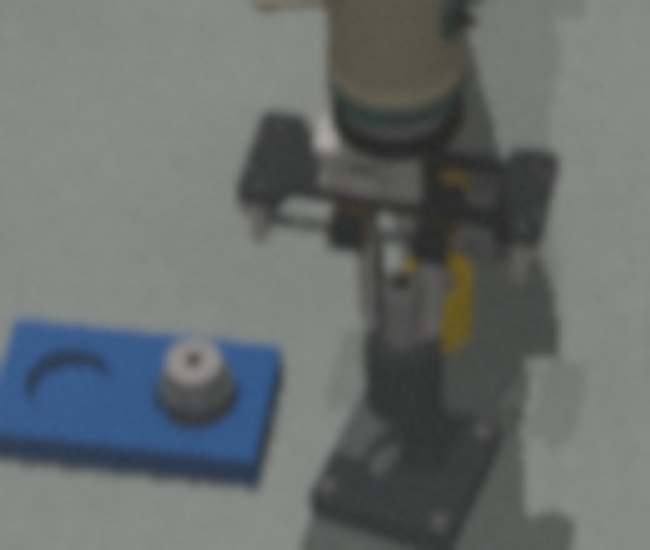

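The sleeve has come up with the arbor: the crop shows it hanging under the flange at about (400,385), with the stand recess empty. Next I move to the pocket.

Request:
jog_arm --plan '[-0.3,-0.2,-0.1,0,-0.6,-0.1,-0.2,0,-0.8,0,-0.2,0,-0.9,0,-0.2,0,-0.9,0,-0.2,0,-0.9,0,-0.2,0,-0.9,0,-0.2,0,-0.9,0,-0.1,0,-0.7,0,-0.1,0,-0.5,0,0,0]'

```text
clock: 17.57
ee_pos: [0.555, -0.2463, 0.1767]
orientation: [[0.295, -0.001, -0.955], [0.955, -0.002, 0.295], [-0.002, -1.0, 0.0]]
contact_force: [0.5, -0.0, -5.3]
gripper_width: 0.0253
```

Request:
jog_arm --plan '[-0.4,0,0,0,-0.2,0,0,0,0,0,0,0,0,0,0,0,0,0,0,0,0,0,0,0,0,0,0,0,0,0,0,0,0,0,0,0,0,0,0,0]'

```text
clock: 18.4
ee_pos: [0.5512, -0.2587, 0.177]
orientation: [[0.291, -0.0, -0.957], [0.957, 0.0, 0.291], [0.0, -1.0, 0.0]]
contact_force: [0.9, 0.2, -5.6]
gripper_width: 0.0251
```

Run:
```python
from h import *
st();p=imaging.snapshot("wrist");save(p,"w3.png",None,1.5)
for t in["arbor_nose","arbor_shoulder","pocket","rack","sleeve_foot","sleeve_mouth"]:
    for r in imaging.pinpoint(p,t)[:2]: print(t,np.round(r["xyz"],4),round(r["confidence"],2),proj(p,r["xyz"]).round()*1.5)
need([.4947,-.2425,.17])
```

```text
t 18.4 tcp [ 0.5512 -0.2587  0.177 ] F [ 0.9  0.2 -5.6] M [ 0.02  0.01 -0.02] w 0.0251
arbor_nose [ 0.5505 -0.2595  0.1926] 0.89 [384.  355.5]
pocket [ 0.4944 -0.2434  0.011 ] 0.57 [382.5 196.5]
rack [ 0.5052 -0.2015 -0.0022] 0.93 [436.5 193.5]
sleeve_foot [0.4421 0.0173 0.0031] 0.58 [705.  18.]
units [-0.02   0.232  1.958]
```

View pics/w3.png

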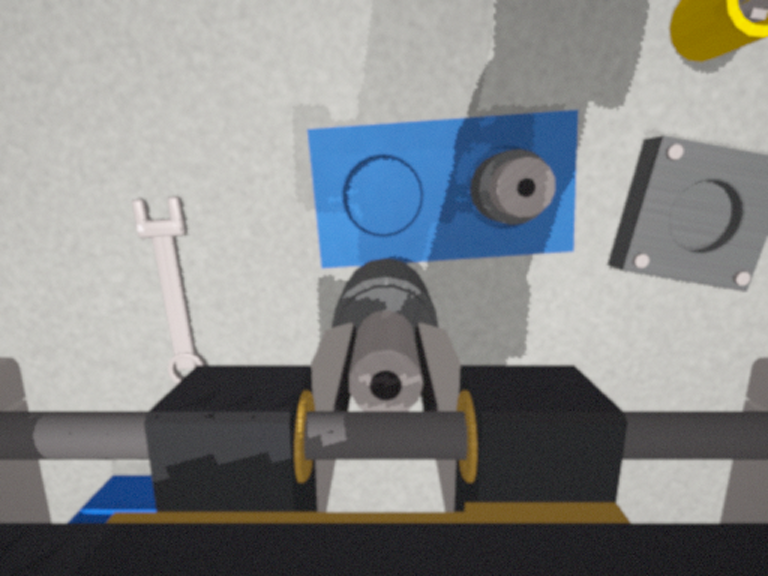

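Run:
```python
from h import *
p=imaging.snapshot("wrist")
print(ray(p,255.7,130.2,.03),ray(p,257,256.3,.2176))
```

```text
[ 0.49322741 -0.24291665  0.03      ] [ 0.55145842 -0.25952043  0.2176    ]
```

Request:
jog_arm --plan '[-0.04,0,0.3,0,0,0,0.5,0,0,0,0.5,0,0,0,0.4,0,0,0.1,0.2,0,0,0.3,0.08,0,0,0.4,0,0,0,0.4,0,0,0,0.3,0,0,0,0.2,0,0]'

```text
clock: 19.63
ee_pos: [0.4937, -0.2426, 0.1244]
orientation: [[0.291, -0.001, -0.957], [0.957, 0.001, 0.291], [0.0, -1.0, 0.001]]
contact_force: [-0.1, 0.1, -5.5]
gripper_width: 0.0253
```

Request:
jog_arm --plan '[0,0.2,0,0,0,0.2,0,0,0,0.1,0,0,0,0,0,0,0,0,0,0,0,0,0,0,0,0,0,0,0,0,0,0,0,0,0,0,0,0,0,0]'

```text
clock: 20.47
ee_pos: [0.494, -0.2429, 0.1112]
orientation: [[0.292, 0.0, -0.957], [0.957, -0.0, 0.292], [-0.0, -1.0, -0.0]]
contact_force: [0.3, -0.2, -5.8]
gripper_width: 0.0255
```

Run:
```python
from h import *
st();p=imaging.snapshot("wrist");q=imaging.snapshot("scene")
u=[cv2.resize(q["color"][y:y+h,x:x+w,::-1],(390,int(390*h/w)),interpolation=2) for q,x,y,w,h in((q,150,130,90,90),(p,160,130,180,180))]
cv2.imwrite("pics/w4.png",np.hstack(u));need([.494,-.2425,.085])
```

```text
t 20.47 tcp [ 0.494  -0.2429  0.1112] F [ 0.3 -0.2 -5.8] M [ 0.01 -0.01 -0.05] w 0.0255
units [0.012 0.869 0.002]
```

View pics/w4.png

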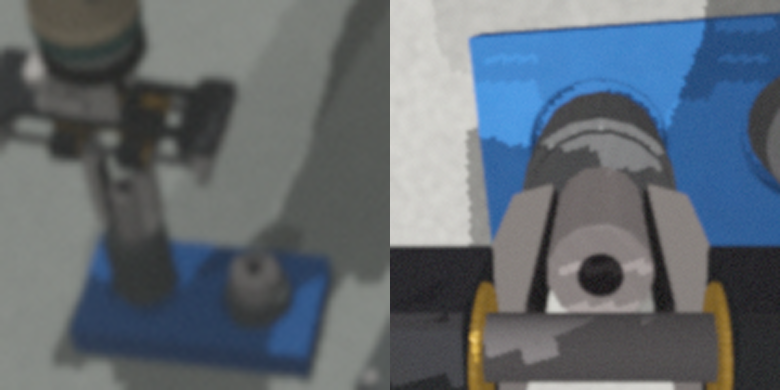

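Request:
jog_arm --plan '[0,0.1,0,0,0,0.12,0,0,0,0.12,0,0,0,0.12,0,0,0,0.12,0,0,0,0.1,0,0,0,0.07,0,0,0,0.05,0,0,0,0,0,0,0,0,0,0]'

```text
clock: 21.4
ee_pos: [0.4939, -0.2428, 0.0869]
orientation: [[0.292, -0.0, -0.957], [0.957, 0.0, 0.292], [-0.0, -1.0, 0.0]]
contact_force: [-0.5, -0.5, -4.7]
gripper_width: 0.0253
```

Request:
jog_arm --plan '[0,0.02,0,0,0,0.02,0,0,0,0.01,0,0,0,0.01,0,0,0,0.01,0,0,0,0,0,0,0,0,0,0,0,0,0,0,0,0,0,0,0,0,0,0]'

```text
clock: 22.23
ee_pos: [0.494, -0.2428, 0.0849]
orientation: [[0.291, 0.0, -0.957], [0.957, -0.0, 0.291], [0.0, -1.0, -0.0]]
contact_force: [-0.5, -0.2, -3.2]
gripper_width: 0.0253
```

Request:
jog_arm --plan '[0,0.01,0,0,0,0.01,0,0,0,0,0,0,0,0,0,0,0,0,0,0,0,0,0,0,0,0,0,0,0,0,0,0,0,0,0,0,0,0,0,0]'

```text
clock: 23.07
ee_pos: [0.4941, -0.2429, 0.0849]
orientation: [[0.292, 0.0, -0.957], [0.957, -0.0, 0.292], [-0.0, -1.0, -0.001]]
contact_force: [-1.8, 1.6, 4.4]
gripper_width: 0.0254
```

Request:
jog_arm --plan '[0,0,0,0,0,0,0,0,0,0,0,0,0,0,0,0,0,0,0,0,0,0,0,0,0,0,0,0,0,0,0,0,0,0,0,0,0,0,0,0]' --jaw 0.7

```text
clock: 23.9
ee_pos: [0.494, -0.2428, 0.0842]
orientation: [[0.291, 0.0, -0.957], [0.957, 0.0, 0.291], [0.0, -1.0, -0.0]]
contact_force: [-0.1, 0.8, 0.4]
gripper_width: 0.0655
```

Request:
jog_arm --plan '[0,-0.1,0,0,0,-0.3,0,0,0,-0.5,0,0,0,-0.6,0,0,0,-0.6,0,0,0,-0.6,0,0,0,-0.6,0,0,0,-0.5,0,0,0,-0.3,0,0,0,-0.1,0,0]'

```text
clock: 24.73
ee_pos: [0.4948, -0.2433, 0.2123]
orientation: [[0.292, 0.003, -0.957], [0.957, -0.001, 0.292], [-0.0, -1.0, -0.003]]
contact_force: [0.2, 0.6, -0.9]
gripper_width: 0.0661
```

Run:
```python
from h import *
st();p=imaging.snapshot("wrist");q=imaging.snapshot("scene")
for n,k in(("w",p),("s",q)):
  for t in["arbor_nose","arbor_shoulder","sleeve_foot","pocket","holder2"]:
    for r in imaging.pinpoint(k,t)[:2]: print(n,t,np.round(r["xyz"],4),round(r["confidence"],2))
u=[cv2.resize(q["color"][y:y+h,x:x+w,::-1],(390,int(390*h/w)),interpolation=2) for q,x,y,w,h in((q,150,130,90,90),(p,160,80,180,180))]
cv2.imwrite("pics/w5.png",np.hstack(u))
```

```text
t 24.73 tcp [ 0.4948 -0.2433  0.2123] F [ 0.2  0.6 -0.9] M [ 0.02 -0.03  0.  ] w 0.0661
w arbor_nose [ 0.4957 -0.2445  0.0995] 0.85
w arbor_shoulder [ 0.4923 -0.2444  0.0649] 0.89
w sleeve_foot [0.442  0.0167 0.0033] 0.94
w sleeve_foot [ 0.495  -0.2417  0.0104] 0.64
w pocket [ 0.491  -0.2421  0.011 ] 0.57
w holder2 [ 0.5149 -0.1523  0.0151] 0.72
s arbor_nose [ 0.4965 -0.2417  0.1039] 0.59
s arbor_shoulder [ 0.4964 -0.2418  0.0634] 0.77
s arbor_shoulder [ 0.4943 -0.243   0.0121] 0.26
s sleeve_foot [4.46e-01 1.87e-02 1.00e-04] 0.78
s sleeve_foot [ 0.5034 -0.1971 -0.0009] 0.71
s pocket [ 0.4939 -0.2429  0.0138] 0.74
s holder2 [ 0.47    0.214  -0.0006] 0.91
s holder2 [ 0.5139 -0.1518  0.0176] 0.63
```

View pics/w5.png

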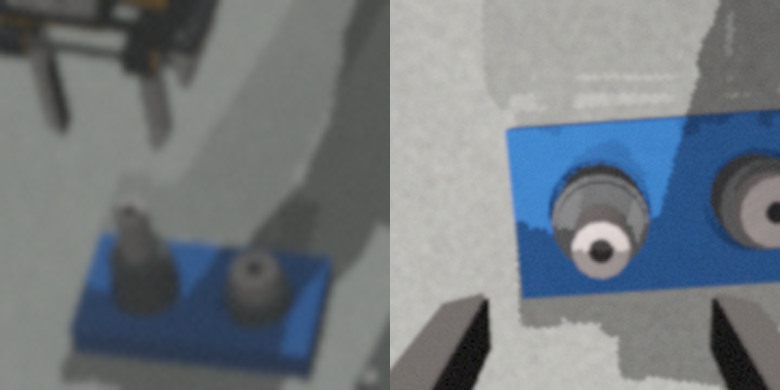

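The pair stands upright in the pocket, clear of the gripper (wrist crop: arbor top at about (600,250)), and the neighbouring tool is undisturbed.

```bash
python3 -c "
from h import *
print(workorder.finish_job())"
```

```text
the job is handed in; nothing more can be done
None
```

The job is done and handed in at about 25 s of the 51 s allowed. The arbor is set in the dark sleeve, and the pair stands upright in the empty pocket of the blue rack, with the gripper open and clear above it.

- **Setting:** I gripped the arbor by the nose and pressed it into the sleeve until it hit the hard stop. I then pushed to a reading of 29.5 N, about 32 N once the arbor's weight is added.
- **Lift:** The sleeve came up with the arbor, shown by the camera crop and a load reading that rose from about 2.9 N to 5.5 N. The jaws touched only the nose.
- **Final check:** After I let go, the cameras put the nose centre at about z = 0.100–0.104 m, against 0.101 expected for a seated pair. It stands within about 2 mm of the pocket's centre.
- **Disagreements:** The flange height read 3–5 mm lower than expected (0.063–0.065 m against 0.068), close to the networks' stated error of about 4 mm. Some reports picked up look-alikes (yellow sleeve, holder, rack), which I discounted against the pictures.
- **Side force:** It reached about 7 N while pressing, with no visible effect.

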